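Slide the chip box home under the roof of its storage bay

ROBOT

A 6-joint arm with a two-finger parallel gripper is mounted at the origin on a cart in front of the work surface, level with it; the furniture and walls round the work are solid. World frame = base frame: x ahead of the robot, y to its left, z up, the work surface at z = 0. Lengths are in m, angles in degrees, forces in N, time in s.
With the tool pointing down it reaches from about 0.375 to 0.9 m from the base axis. Payload 3.1 kg.
Tool frame: the origin (TCP) lies on the centre line of the jaws, within the pads' length; the fingertips stand 17 mm ahead of it and the grasp point (between the pads) lies 2 mm behind it; z points along the fingers, y is the line along which they close (so a half turn about z gives the same grasp; the last joint's range is limited). The gripper opens to 87 mm and grips with 3 to 60 N. Pads are 19 mm wide; open, the fingers measure 117 mm over their backs; the gripper's body (75 mm by 190 mm) begins 51 mm behind the grasp point.
Start: joints at [57.725, 30.224, 82.088, -0, 67.689, -10.227], TCP at [0.235, 0.579, 0.24] pointing down, gripper open.
Joint ranges: [-176.69, 176.69], [-43.24, 126.21], [12.49, 139.97], [-82, 262], [0, 151.66], [-163.58, 163.58]. Speed limits (degrees/s): [159.86, 159.86, 180, 180, 180, 180].

INTERFACE

Orientations are given as a 3x3 rotation matrix whose columns are the frame's x, y, z axes.
In Python, from rig import bot, imaging, finder gives the robot as it stands. The module is installed in compiled form; this text tells all that it offers.
- The arm moves only by the tool play_rows, never from a script. Its argument "motion" is a list that holds one entry, the list of rows, each a list of 6 numbers: the shift along the tool's x, y, z in normalised numbers (1 is 60 cm), then the turn, a rotation vector about the tool's x, y, z in a scale on which 1.0 is 120 degrees. In form: [[[dx, dy, dz, wx, wy, wz], ...]]. A call has 1 to 8 rows; each row is the pose to reach, as a shift and turn from the pose commanded when the call began, along the tool's axes at that moment; what a row does not reach only later rows make up. A row lasts 1/12 s, in which the tool goes at most 41.7 mm and 7.16 degrees, less where a joint would pass 70% of its speed; a pose out of reach is approached as far as the arm can. Shift and turn numbers lie between -1 and 1, and a call with a number outside is refused. A call with a gripper value outside its range is refused whole. "fingers" is the finger opening in m, from 0 to 0.087, set as the call begins (left out, the last holds). The fingers move at their own pace and stop on an object; the grip force is fixed at half the most. Time passes only in rows, so rows that repeat a pose let the fingers close. It gives the time, the measured TCP pose, the force, the opening and the grip force at its end, in the units of the state.
- bot.read_state(): the state, without advancing time (a new reading comes with each control period).
- imaging.capture(name): name is "scene" or "top"; returns a dict with "frame" (384x512x3 uint8, red, green, blue), "camera_matrix" (3x3 intrinsics, pixels), "R" (3x3) and "t" (3): a world point X has camera coordinates R X + t. Camera axes: x right, y down, z forward; pixel columns grow to the right and rows downward; lengths in m; the calibration is good to about 2 mm. A picture is of the moment at which its call begins. There is no depth.
- bot.hand_in(): hands the job in; it is judged then, once.
Trained networks look in the newest picture that a camera, given by its name, has taken for a name from the list of things; names that differ only in an ending like _2 or _b are one class to them, and where a whole thing is asked for, a point or a joint stands for the part that bears it (a point fixed in the world has none). Each returns a list of dicts, best first, with "confidence" (0 to 1); they miss things now and then, are a little off and sometimes report something else, mostly with a low value. They report only what shows in the picture. A call takes as long as a camera call. They do not tell look-alikes from the thing itself.
- finder.recognise(camera, name): "at" ([x, y, z] in m, in world coordinates, good to about 4 mm: the middle of the surface that is visible of it).
- finder.outline_of(camera, name): "pixels" (384x512 bool, what is visible of it).
The state is a dict: "time_s": time; "joint_positions": joint angles; "qvel": joint speeds; "tau": joint torques, N m; "position": TCP position; "tcp_rot": TCP orientation; "force": force on the tool from outside, world axes, zero at the start; "moment": the same for the moment, N m; "opening": opening from 0.0 (shut) to 1.0 (fully open); "grasp_force": force on a finger pad.
Only numpy, scipy, OpenCV 4.12 (cv2) and the standard library are available. Lean on these libraries where they do the work, as an engineer would, in place of code of your own. Each camera call takes 0.05 s, during which the arm holds its last target. There are 200 camera calls.

TASK

Put the small shut clear chip box that lies alone at the front of the bench away in the low grey storage bay: bring it to the bay's flared mouth and slide it in, flat and right way up, under the roof until it is fully home against the stop at the back. Ease it in, do not shoot it in, and leave the two vials and the loupe beside the bay standing where they are.

Things in the scene. Friction and masses are not known exactly. Their poses are not given: they have to be found in the camera images.
- chip_box: Loose flat clear plastic hinged box, shut (lid fixed). Solid part 60 x 60 mm (x, y), 18 mm high; about 80 g. Lip (-x end) and hinge (+x end) stand a few mm further out but are looks only and touch nothing. Origin: centre of the underside, z up; the lip side starts roughly away from the bay; any side may go in first. Starts lying on the bench, to the left of the bay.
- bay: Bay fixed to the bench, 65 mm high, 106 mm wide: grey side walls and back, aluminium roof with a sight slot, open front; the bench is its floor. Origin: on the bench under the middle of the roof's front edge; +x into the bay, y to its left, z up; its mouth faces roughly to the robot's left. Straight channel from x = 0, 68 mm wide, walls 5 mm thick; roof underside at z = 60 mm, top 65 mm.
- bay_mouth (a point): Centre of the bay's mouth on the bench, x = -28 mm in the bay's frame (axes as the bay's). From here two guides, 25 mm high and 5 mm thick, narrow from 92 mm apart (about 102 mm over all) to the 68 mm channel at x = 0. There is no roof over them.
- bay_stop (a point): Point on the bench between the faces of two rubber stop pads at the back, x = 82 mm in the bay's frame (axes as the bay's). Box home: its centre at x = 52 mm, its near face at x = 22 mm, 22 mm behind the roof's front edge, so the last push from above needs a tool leaning back out of the bay, about 40 degrees from vertical.
- red_vial: Bystander: white vial with red cap, 22 mm across, 45 mm high, standing just beyond the bay, near its closed end. Origin: centre of the underside.
- black_vial: Bystander: white vial with black cap, 22 mm across, 45 mm high, standing on the robot's side of the bay. Origin: centre of the underside.
- eye_loupe: Bystander: black eye loupe, 37 mm across, 34 mm high, standing just beyond the bay, near its mouth. Origin: centre of the underside.
There are look-alikes about, which are no part of the job. Of the things like the chip_box, leave any that is purple, red or yellow; of the rest the smaller one is meant.

How it is judged (in metres and radians):
At the end, for the whole second after the job is handed in: The chip box lies at rest on the bench inside the bay, right way up and flat (within 0.1 rad), its centre at least 45 mm in behind the roof's front edge (no more than 7 mm short of home) and within 10 mm of the bay's centre line (x of chip_box in the frame of bay between 0.045 and 0.058 m and y of chip_box in the frame of bay between -0.01 and 0.01 m and z of chip_box in the frame of bay below 0.005 m and angle between chip_box's own z axis and vertical below 0.1 rad and linear speed of chip_box below 0.02 m/s); the robot touches nothing.
It fails at once if The chip box is shot into the bay (faster than 0.3 m/s once its centre is under the roof) (x of chip_box in the frame of bay above 0 m and y of chip_box in the frame of bay between -0.034 and 0.034 m and z of chip_box in the frame of bay below 0.05 m and linear speed of chip_box above 0.3 m/s).
It fails at once if A vial or the loupe is shifted by more than 30 mm or knocked over (distance of any of red_vial, black_vial, eye_loupe from where it was at the start of the episode above 0.03 m or angle between any of red_vial, black_vial, eye_loupe's own z axis and vertical above 0.6 rad).
It also fails if it takes over 48 s, if anything falls off the work surface, if the arm or the gripper's body presses on something with over 40 N, if the wrist force passes 120 N, or if a joint passes its speed limit or range.

## Working session

There is one attempt and no reset: what is moved stays moved. The work goes in short steps, Python scripts to look and compute and a tool call to move; the robot and the scene stay as the last step left them, time stands still between calls to the robot, and variables do not carry over. Pictures are saved under pics/ and viewed, at most 10 in all, crops included, and the job is handed in when it is done.

Besides the shell and the picture viewer there is one more tool, called after "Request:" as name([rows], argument=value, ...), one row to a line, values as JSON. play_rows: Moves the arm, as the interface text tells. Its arguments: {"type":"object","properties":{"motion":{"type":"array"},"fingers":{"type":"number"}},"required":["motion"]}

```bash
mkdir -p pics; python3 - <<'E'
from rig import bot, imaging, finder
import cv2, numpy as np
for c in ["scene","top"]:
    d=imaging.capture(c); cv2.imwrite(f"pics/{c}0.png",cv2.cvtColor(d["frame"],cv2.COLOR_RGB2BGR))
    print(c,d["camera_matrix"].round(1).tolist(),d["R"].round(4).tolist(),d["t"].round(4).tolist())
    for n in ["chip_box","bay","red_vial","black_vial","eye_loupe"]:
        for r in finder.recognise(c,n)[:4]:
            X=np.array(r["at"]);p=d["camera_matrix"]@(d["R"]@X+d["t"]);p=p/p[2]
            print(c,n,round(r["confidence"],2),X.round(3),p[:2].round())
print(bot.read_state())
E
```

```text
scene [[473.5, 0.0, 249.6], [0.0, 473.5, 196.8], [0.0, 0.0, 1.0]] [[0.6862, -0.7274, 0.001], [-0.5087, -0.4809, -0.7141], [0.5199, 0.4895, -0.7]] [-0.2348, 0.3959, 0.6451]
scene chip_box 0.97 [0.34  0.407 0.025] [109. 201.]
scene chip_box 0.94 [0.652 0.254 0.018] [262. 166.]
scene chip_box 0.92 [0.47  0.354 0.018] [173. 185.]
scene chip_box 0.6 [0.378 0.27  0.017] [165. 227.]
scene bay 0.85 [0.54  0.048 0.051] [302. 229.]
scene black_vial 0.57 [0.473 0.011 0.035] [294. 265.]
scene black_vial 0.29 [0.541 0.047 0.05 ] [303. 229.]
scene eye_loupe 0.72 [0.648 0.101 0.032] [314. 194.]
scene eye_loupe 0.47 [0.641 0.058 0.045] [329. 201.]
top [[453.2, 0.0, 252.5], [0.0, 453.2, 187.5], [0.0, 0.0, 1.0]] [[0.01, -0.9999, -0.0061], [-0.9848, -0.0088, -0.1736], [0.1736, 0.0077, -0.9848]] [0.2005, 0.5331, 1.1335]
top chip_box 0.86 [0.346 0.416 0.027] [170. 259.]
top chip_box 0.82 [0.417 0.148 0.021] [274. 232.]
top chip_box 0.81 [0.474 0.359 0.018] [194. 210.]
top chip_box 0.65 [0.658 0.259 0.023] [233. 143.]
top bay 0.9 [0.553 0.057 0.07 ] [311. 178.]
top red_vial 0.6 [0.64  0.064 0.044] [306. 1
[... 255 characters left out ...]
.09738973e-03,
        6.76889365e+01, -1.02257470e+01]), 'qvel': array([-0.00862697,  0.01420637, -0.03283013, -0.11124362,  0.0243027 ,
        0.01608794]), 'tau': array([-1.30430108e-03, -4.39742124e+01, -1.76892132e+01,  6.33027870e-02,
        5.07953879e-02, -3.10383518e-05]), 'position': array([0.23458885, 0.5793099 , 0.23959266]), 'tcp_rot': array([[-9.26854565e-01,  3.75420583e-01,  3.38614390e-05],
       [ 3.75420584e-01,  9.26854561e-01,  8.67964096e-05],
       [ 1.20052950e-06,  9.31599296e-05, -9.99999996e-01]]), 'force': array([ 0.38970418,  0.72519451, -0.21177795]), 'moment': array([-0.00115036,  0.01472976,  0.01202458]), 'grasp_force': 0.0, 'opening': 0.9984406264329999}
```

```bash
python3 - <<'E'
import cv2
a=cv2.imread("pics/scene0.png");b=cv2.imread("pics/top0.png")
cv2.imwrite("pics/s1.png",cv2.resize(a[130:300,60:380],None,fx=2.5,fy=2.5,interpolation=2))
cv2.imwrite("pics/t1.png",cv2.resize(b[110:300,120:380],None,fx=3,fy=3,interpolation=2))
E
```

```text
(no output)
```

View pics/s1.png

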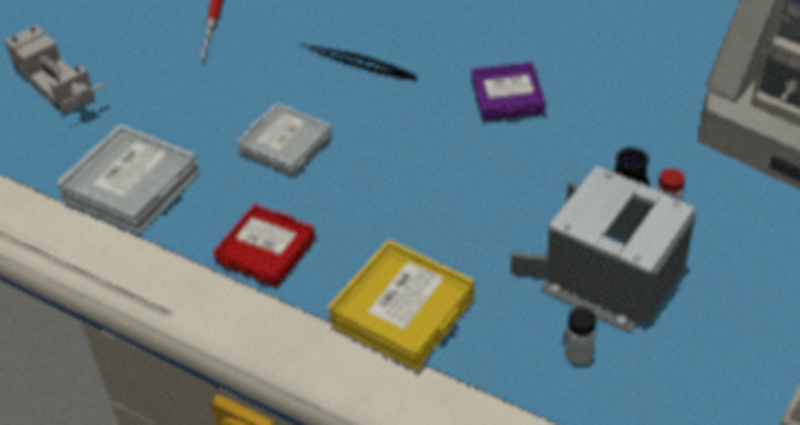

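View pics/t1.png

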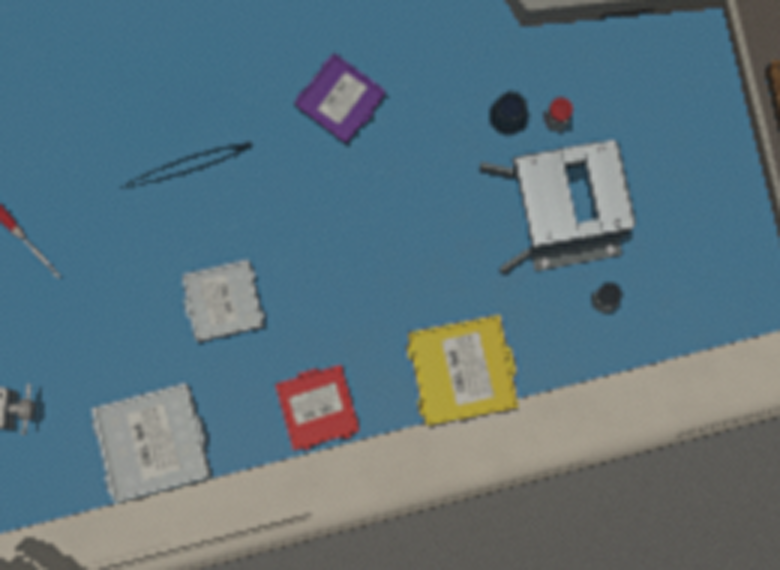

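Candidates in the top view are large clear (170,259), small clear (194,210), red (226,247), yellow (274,232) and purple (233,143). Red, yellow and purple are excluded, and the smaller of the two clear ones is the target: top (194,210), scene (173,185). Next I'll measure the yaws and confirm in a crop.

```bash
cat > h.py <<'E'
from rig import bot, imaging, finder
import cv2, numpy as np
from scipy.spatial.transform import Rotation as Ro
def plane(d,px,z):
    K,R,t=d["camera_matrix"],d["R"],np.array(d["t"]); px=np.atleast_2d(px).astype(float)
    r=(R.T@np.linalg.inv(K)@np.c_[px,np.ones(len(px))].T).T; C=-R.T@t
    return C+r*((z-C[2])/r[:,2])[:,None]
def rect(d,mask,z):
    ys,xs=np.nonzero(mask); P=plane(d,np.c_[xs,ys],z)[:,:2]
    return cv2.minAreaRect((P*1000).astype(np.float32))
def go(p,R):
    s=bot.read_state(); T=s["tcp_rot"]
    return np.r_[(T.T@(np.array(p)-s["position"])).round(4),(Ro.from_matrix(T.T@R).as_rotvec(degrees=True)).round(2)]
E
python3 - <<'E'
from h import *
for c in ["top","scene"]:
    d=imaging.capture(c)
    for n,z in [("chip_box",.016),("bay",.065)]:
        for o in finder.outline_of(c,n)[:5]:
            m=o["pixels"];ys,xs=np.nonzero(m)
            print(c,n,round(o["confidence"],2),(xs.mean().round(),ys.mean().round(),len(xs)),rect(d,m,z))
    im=cv2.cvtColor(d["frame"],cv2.COLOR_RGB2BGR)
    if c=="top":
        # roof: bright low-saturation region near (311,178)
        hsv=cv2.cvtColor(im,cv2.COLOR_BGR2HSV); mk=((hsv[...,2]>120)&(hsv[...,1]<60)).astype(np.uint8)
        mk[:150]=0;mk[205:]=0;mk[:,:285]=0;mk[:,338:]=0
        n,l,st,ce=cv2.connectedComponentsWithStats(mk);k=1+st[1:,4].argmax();print("roof",st[k],rect(d,l==k,.065))
        q=cv2.boxPoints(rect(d,l==k,.065));print(q)
        a=cv2.resize(im[185:235,165:225],None,fx=6,fy=6);b=cv2.resize(im[150:210,270:345],None,fx=5,fy=5)
        cv2.imwrite("pics/c2.png",np.hstack([a,b]))if a.shape[0]==b.shape[0] else print(a.shape,b.shape)
E
```

```text
top chip_box 0.87 (np.float64(274.0), np.float64(233.0), 993) ((415.712890625, 149.07879638671875), (83.1490478515625, 89.67636108398438), 11.876721382141113)
top chip_box 0.84 (np.float64(170.0), np.float64(257.0), 1145) ((350.6055603027344, 418.6166076660156), (86.55524444580078, 92.3988265991211), 16.54755401611328)
top chip_box 0.78 (np.float64(233.0), np.float64(143.0), 516) ((660.1875610351562, 259.4752502441406), (61.851375579833984, 67.58453369140625), 55.03981399536133)
top chip_box 0.68 (np.float64(194.0), np.float64(210.0), 550) ((474.7810974121094, 361.591064453125), (62.7847900390625, 65.1222152709961), 13.567891120910645)
top chip_box 0.65 (np.float64(226.0), np.float64(246.0), 545) ((380.4808044433594, 274.6702880859375), (65.60808563232422, 61.31058883666992), 17.685041427612305)
top bay 0.6 (np.float64(310.0), np.float64(178.0), 1312) ((552.208984375, 65.99867248535156), (102.25679779052734, 121.93991088867188), 12.06005573272705)
top bay 0.25 (np.float64(193.0), np.float64(210.0), 484) ((469.2264404296875, 355.31927490234375), (56.96833801269531, 58.693458557128906)
[... 546 characters left out ...]
8, 72.73590087890625), 12.584954261779785)
scene chip_box 0.72 (np.float64(262.0), np.float64(166.0), 580) ((657.2459106445312, 256.4479675292969), (80.92996978759766, 62.64036560058594), 53.97533416748047)
scene chip_box 0.61 (np.float64(111.0), np.float64(200.0), 1490) ((349.0385437011719, 416.7315673828125), (99.22886657714844, 103.85906219482422), 14.459131240844727)
scene chip_box 0.57 (np.float64(165.0), np.float64(227.0), 864) ((379.3146667480469, 270.7880554199219), (71.47115325927734, 69.94214630126953), 17.566164016723633)
scene bay 0.91 (np.float64(305.0), np.float64(229.0), 2812) ((535.9640502929688, 41.73359680175781), (137.31790161132812, 114.1595687866211), 11.804707527160645)
```

View pics/c2.png

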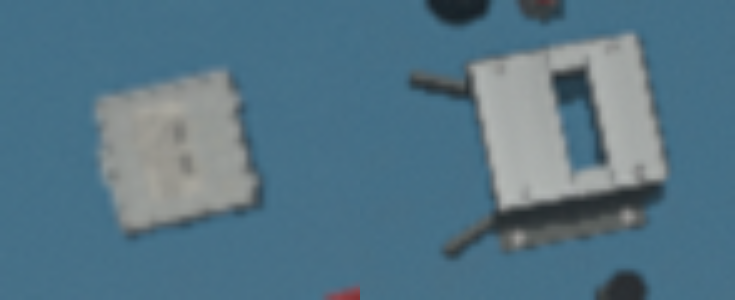

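The crop confirms a clear grey box with a hinge and lip, at crop (180,150), lying alone. The bay's roof and flared guides are clear of anything else, and the mouth faces image left. Next I'll refine the bay fit and work out the first moves.

```bash
cat >> h.py <<'E'
def pose(yaw,tilt=0):  # tool y at yaw; z down, tipped toward the bay (+x_bay = yaw-90) by tilt
    a=np.radians(yaw);y=np.array([np.cos(a),np.sin(a),0]);f=np.array([np.sin(a),-np.cos(a),0])
    t=np.radians(tilt);z=f*np.sin(t)-np.array([0,0,1])*np.cos(t)
    return np.c_[np.cross(y,z),y,z]
E
python3 - <<'E'
from h import *
d=imaging.capture("top"); g=cv2.resize(cv2.cvtColor(d["frame"],cv2.COLOR_RGB2GRAY),None,fx=8,fy=8,interpolation=cv2.INTER_CUBIC)
hsv=cv2.cvtColor(d["frame"],cv2.COLOR_RGB2HSV)
s=cv2.GaussianBlur(d["frame"][...,0],(0,0),.7); S=cv2.resize(s,None,fx=8,fy=8,interpolation=cv2.INTER_CUBIC)
def fit(x0,x1,y0,y1,z,th):
    m=np.zeros(S.shape,np.uint8); m[y0*8:y1*8,x0*8:x1*8]=(S[y0*8:y1*8,x0*8:x1*8]>th)
    n,l,st,ce=cv2.connectedComponentsWithStats(m);k=1+st[1:,4].argmax()
    c=max(cv2.findContours((l==k).astype(np.uint8),0,1)[0],key=cv2.contourArea)[:,0]
    P=plane(d,(c+.5)/8-.5,z)[:,:2]*1000
    r=cv2.minAreaRect(P.astype(np.float32)); return r,cv2.boxPoints(r)
for th in (105,120,135): print(th,*fit(280,345,150,205,.065,th))
for th in (95,110,125): print(th,*fit(178,212,190,230,.018,th))
print(go([.475,.361,.10],pose(13)),go([.475,.361,.019],pose(13)))
E
```

```text
105 ((565.8413696289062, 54.55690383911133), (80.13029479980469, 90.11136627197266), 11.171568870544434) [[517.80597    90.99632  ]
 [535.26483     2.5924368]
 [613.8768     18.117485 ]
 [596.4179    106.52137  ]]
120 ((565.7562255859375, 54.59023666381836), (78.4310073852539, 88.34281921386719), 11.237181663513184) [[518.6848    90.272865]
 [535.90027    3.623684]
 [612.82764   18.907608]
 [595.6122   105.55679 ]]
135 ((565.5923461914062, 54.69418716430664), (76.63465118408203, 86.43025207519531), 11.246353149414062) [[519.58264   89.60654 ]
 [536.43896    4.835944]
 [611.60205   19.781837]
 [594.7457   104.55243 ]]
95 ((475.5012512207031, 361.8301696777344), (63.34416580200195, 67.23501586914062), 13.20762825012207) [[436.986   387.322  ]
 [452.34787 321.86545]
 [514.0165  336.33835]
 [498.65463 401.7949 ]]
110 ((475.3201599121094, 361.7837829589844), (61.0451774597168, 64.79952239990234), 13.499521255493164) [[438.0775  386.16327]
 [453.20416 323.15405]
 [512.5628  337.4043 ]
 [497.43616 400.4135 ]]
125 ((475.2107849121094, 361.75091552734375), (58.63067626953125, 62.09565734863281), 13.331561088562012) [[439.52625 385.20236]
 [453.8446  324.78006]
 [510.89532 338.29947]
 [496.57697 398.72177]]
[-0.3048 -0.1121  0.1396  0.     -0.     54.95  ] [-0.3048 -0.1121  0.2206  0.     -0.     54.95  ]
```

Careful with the scale: shifts go in shares of 60 cm and turns go in shares of 120 degrees. That gives: -0.305 m is -0.5083, -0.24 m is -0.4, 55 degrees is 0.4583.

Request:
play_rows([
  [[-0.0667,-0.0233,0.03,0,0,0.0583],[-0.1333,-0.0467,0.0583,0,0,0.1167],[-0.2,-0.07,0.0883,0,0,0.175],[-0.2667,-0.0933,0.1167,0,0,0.2333],[-0.3333,-0.1167,0.15,0,0,0.2917],[-0.4,-0.14,0.1833,0,0,0.35],[-0.4667,-0.1667,0.2083,0,0,0.4083],[-0.5083,-0.1867,0.2333,0,0,0.4583]],
], fingers=0.087)

```text
time_s: 1.62
position: [0.464, 0.3733, 0.108]
tcp_rot: [[-0.219, 0.976, 0.002], [0.976, 0.219, 0.001], [0.001, 0.002, -1.0]]
force: [1.0, 0.2, -0.4]
opening: 1.001
grasp_force: 0.0
```

```bash
python3 - <<'E'
from h import *
print(bot.read_state()["position"],go([.475,.361,.019],pose(13.3)))
E
```

```text
[0.464014   0.37331222 0.10798279] [-0.0145  0.0079  0.089   0.11   -0.03   -0.68  ]
```

Request:
play_rows([
  [[0,0,0,0,0,0],[0,0,0,0,0,0],[0,0,0,0,0,0]],
])

```text
time_s: 1.87
position: [0.462, 0.3743, 0.1083]
tcp_rot: [[-0.224, 0.975, -0.001], [0.975, 0.224, 0.0], [0.0, -0.001, -1.0]]
force: [0.1, -0.4, 0.4]
opening: 1.0
grasp_force: 0.0
```

```bash
python3 - <<'E'
from h import *
print(bot.read_state()["position"],go([.475,.361,.019],pose(13.3)))
E
```

```text
[0.46196143 0.37430603 0.10825441] [-0.0159  0.0098  0.0892 -0.03   -0.02   -0.35  ]
```

Converted, 0.089 m is 0.1483, 0.03 m is 0.05.

Request:
play_rows([
  [[-0.0267,0.0167,0,0,0,0],[-0.0267,0.0167,0.05,0,0,0],[-0.0267,0.0167,0.0833,0,0,0],[-0.0267,0.0167,0.1167,0,0,0],[-0.0267,0.0167,0.1367,0,0,0],[-0.0267,0.0167,0.1483,0,0,0],[-0.0267,0.0167,0.1483,0,0,0],[-0.0267,0.0167,0.1483,0,0,0]],
])

```text
time_s: 2.53
position: [0.4753, 0.3618, 0.0199]
tcp_rot: [[-0.225, 0.974, 0.001], [0.974, 0.225, 0.0], [0.0, 0.001, -1.0]]
force: [1.5, -0.3, 0.6]
opening: 1.002
grasp_force: 0.0
```

Request:
play_rows([
  [[0,0,0,0,0,0],[0,0,0,0,0,0],[0,0,0,0,0,0],[0,0,0,0,0,0],[0,0,0,0,0,0],[0,0,0,0,0,0],[0,0,0,0,0,0],[0,0,0,0,0,0]],
], fingers=0.05)

```text
time_s: 3.2
position: [0.4756, 0.361, 0.0197]
tcp_rot: [[-0.224, 0.975, 0.0], [0.975, 0.224, 0.0], [0.0, 0.0, -1.0]]
force: [-1.8, -0.9, 3.9]
opening: 0.686
grasp_force: 30.0
```

Converted, -0.08 m is -0.1333, -0.07 m is -0.1167.

Request:
play_rows([
  [[0,0,-0.0167,0,0,0],[0,0,-0.05,0,0,0],[0,0,-0.0833,0,0,0],[0,0,-0.1167,0,0,0],[0,0,-0.1333,0,0,0],[0,0,-0.1333,0,0,0],[0,0,-0.1333,0,0,0]],
])

```text
time_s: 3.78
position: [0.4754, 0.361, 0.0996]
tcp_rot: [[-0.224, 0.975, 0.001], [0.975, 0.224, 0.0], [0.0, 0.001, -1.0]]
force: [0.0, 0.7, -1.1]
opening: 0.691
grasp_force: 30.0
```

```bash
python3 - <<'E'
from h import *
O=np.array([.5571,.0979]);X=np.array([np.sin(np.radians(11.2)),-np.cos(np.radians(11.2))])
p=O-.045*X;print(p)
print(bot.read_state()["position"],go([*p,.08],pose(11.2)),go([*p,.021],pose(11.2)))
d=imaging.capture("top")
im=cv2.cvtColor(d["frame"],cv2.COLOR_RGB2BGR);cv2.imwrite("pics/g3.png",cv2.resize(im[110:300,120:380],None,fx=3,fy=3))
E
```

```text
[0.54835945 0.14204298]
[0.47540535 0.36098279 0.09959687] [-0.2297  0.022   0.0196  0.05   -0.01    1.76  ] [-0.2297  0.0219  0.0786  0.05   -0.01    1.76  ]
```

View pics/g3.png

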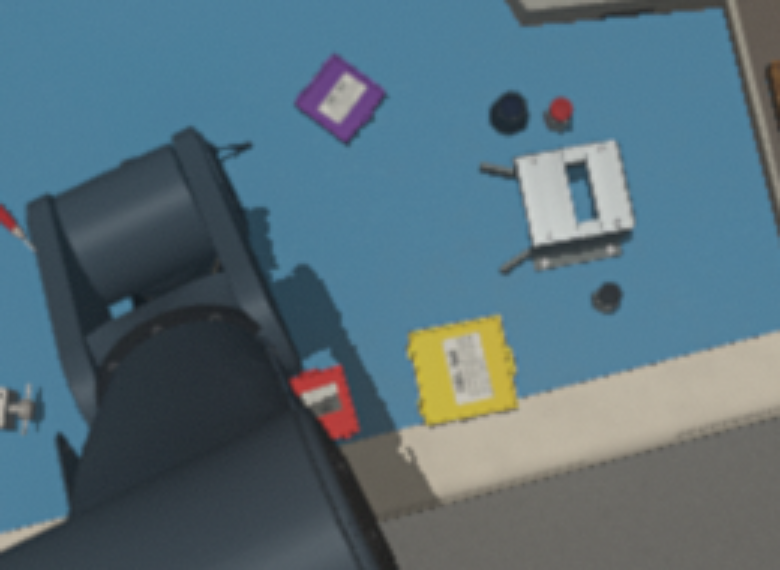

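The arm hides the box in this view. The opening of 0.69 (60 mm) with a 30 N grip shows it is held, and the bay, loupe (510,112 in the crop) and vials haven't moved. I'll carry it to the mouth.

Converted, -0.23 m is -0.3833, 0.022 m is 0.0367, 1.8 degrees is 0.015.

Request:
play_rows([
  [[-0.0417,0.0033,0,0,0,0],[-0.1,0.01,0.005,0,0,0.0042],[-0.1667,0.0167,0.0117,0,0,0.0083],[-0.2333,0.0233,0.0167,0,0,0.0108],[-0.2917,0.0283,0.025,0,0,0.0133],[-0.3417,0.0333,0.03,0,0,0.015],[-0.375,0.0367,0.0333,0,0,0.015],[-0.3833,0.0367,0.0333,0,0,0.015]],
])

```text
time_s: 4.5
position: [0.5488, 0.1382, 0.0774]
tcp_rot: [[-0.189, 0.982, -0.002], [0.982, 0.189, -0.001], [-0.0, -0.002, -1.0]]
force: [0.7, 0.4, -1.1]
opening: 0.689
grasp_force: 30.0
```

Converted, 0.058 m is 0.0967, 0.053 m is 0.0883.

Request:
play_rows([
  [[0,0,0,0,0,0],[0,0,0.025,0,0,0],[0,0,0.05,0,0,0],[0,0,0.075,0,0,0],[0,0,0.0883,0,0,0],[0,0,0.0967,0,0,0],[0,0,0.0967,0,0,0],[0,0,0.0967,0,0,0]],
])

```text
time_s: 5.17
position: [0.5482, 0.1424, 0.0213]
tcp_rot: [[-0.194, 0.981, 0.0], [0.981, 0.194, 0.0], [0.0, 0.0, -1.0]]
force: [0.4, 0.1, -1.4]
opening: 0.688
grasp_force: 30.0
```

```bash
python3 - <<'E'
from h import *
s=bot.read_state();print(s["position"],s["force"],s["opening"],go([.5484,.142,.0197],pose(11.2)))
d=imaging.capture("scene")
im=cv2.cvtColor(d["frame"],cv2.COLOR_RGB2BGR);cv2.imwrite("pics/g4.png",cv2.resize(im[130:300,180:400],None,fx=3,fy=3))
E
```

```text
[0.54824736 0.14243485 0.02132384] [ 0.35131255  0.10195192 -1.41517223] 0.6878368666960091 [-0.0005  0.0001  0.0016  0.     -0.      0.01  ]
```

View pics/g4.png

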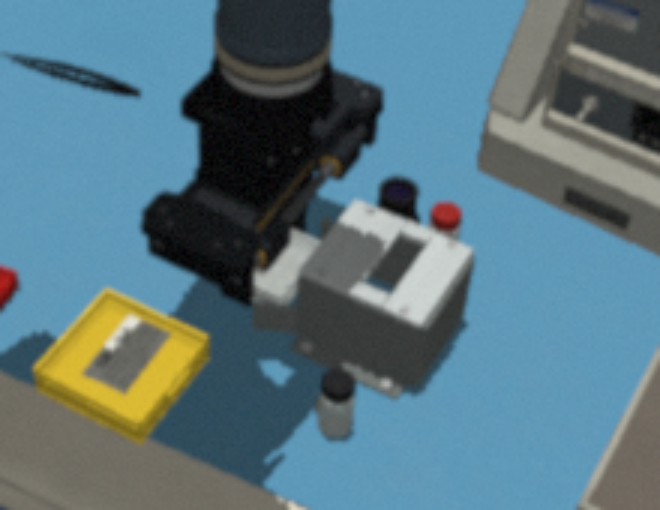

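The box is just above the bench between the guides at (275,280) in the crop, and the vials and loupe are untouched. I'll lower, release and raise.

Converted, 0.0015 m is 0.0025.

Request:
play_rows([
  [[0,0,0.0025,0,0,0],[0,0,0.0025,0,0,0],[0,0,0.0025,0,0,0]],
])

```text
time_s: 5.47
position: [0.5486, 0.1417, 0.0201]
tcp_rot: [[-0.193, 0.981, 0.001], [0.981, 0.193, 0.0], [-0.0, 0.001, -1.0]]
force: [-0.1, -0.2, 0.0]
opening: 0.69
grasp_force: 30.0
```

Request:
play_rows([
  [[0,0,0,0,0,0],[0,0,0,0,0,0],[0,0,0,0,0,0],[0,0,0,0,0,0],[0,0,0,0,0,0]],
], fingers=0.085)

```text
time_s: 5.88
position: [0.5485, 0.1417, 0.0199]
tcp_rot: [[-0.193, 0.981, 0.0], [0.981, 0.193, 0.0], [-0.0, 0.0, -1.0]]
force: [-0.1, 0.4, 1.3]
opening: 0.945
grasp_force: 0.0
```

Converted, -0.11 m is -0.1833, -0.1 m is -0.1667.

Request:
play_rows([
  [[0,0,-0.025,0,0,0],[0,0,-0.0667,0,0,0],[0,0,-0.1167,0,0,0],[0,0,-0.1667,0,0,0],[0.05,0,-0.1833,0,0,0],[0.1,0,-0.1833,0,0,0],[0.1333,0,-0.1833,0,0,0],[0.1333,0,-0.1833,0,0,0]],
])

```text
time_s: 6.55
position: [0.5318, 0.2235, 0.1304]
tcp_rot: [[-0.197, 0.98, 0.001], [0.98, 0.197, 0.001], [0.001, 0.001, -1.0]]
force: [0.0, -0.1, -0.4]
opening: 0.983
grasp_force: 0.0
```

```bash
cat >> h.py <<'E'
O=np.array([.5571,.0979]);X=np.array([np.sin(np.radians(11.2)),-np.cos(np.radians(11.2))])
E
python3 - <<'E'
from h import *
s=bot.read_state();print(s["position"],s["joint_positions"].round(),s["opening"])
for a,z in [(-.12,.12),(-.12,.0215)]: print(go([*(O+a*X),z],pose(11.2,38)))
E
```

```text
[0.53183065 0.22349176 0.13039326] [12. 35. 95.  0. 50.  0.] 0.9826834756294769
[-8.100e-03  4.000e-04  1.040e-02  1.000e-01 -3.807e+01  1.200e-01]
[-8.200e-03  3.000e-04  1.089e-01  1.000e-01 -3.807e+01  1.200e-01]
```

Converted, -38 degrees is -0.3167.

Request:
play_rows([
  [[0,0,0,0,-0.0417,0],[0,0,0,0,-0.0833,0],[0,0,0,0,-0.125,0],[0,0,0,0,-0.1667,0],[0,0,0,0,-0.2083,0],[0,0,0,0,-0.25,0],[0,0,0,0,-0.2917,0],[0,0,0,0,-0.3167,0]],
], fingers=0.0)

```text
time_s: 7.22
position: [0.5327, 0.2206, 0.1291]
tcp_rot: [[-0.153, 0.981, 0.12], [0.771, 0.195, -0.607], [-0.619, -0.001, -0.786]]
force: [0.4, 0.8, 0.1]
opening: 0.457
grasp_force: 0.0
```

Request:
play_rows([
  [[0,0,0,0,0,0],[0,0,0,0,0,0],[0,0,0,0,0,0]],
])

```text
time_s: 7.47
position: [0.5331, 0.2196, 0.1298]
tcp_rot: [[-0.152, 0.981, 0.118], [0.774, 0.193, -0.603], [-0.615, -0.0, -0.789]]
force: [-0.2, 0.2, -0.5]
opening: 0.223
grasp_force: 0.0
```

```bash
python3 - <<'E'
from h import *
s=bot.read_state();print(s["position"],s["joint_positions"].round(),s["opening"])
for a,z in [(-.12,.04),(-.12,.0215)]: print(go([*(O+a*X),z],pose(11.2,38)))
d=imaging.capture("top")
for n in ["chip_box","bay"]:
  for o in finder.outline_of("top",n)[:6]:
    m=o["pixels"]; r=rect(d,m,.016); e=np.array(r[0])/1000-O; print(n,round(o["confidence"],2),r,e@X)
im=cv2.cvtColor(d["frame"],cv2.COLOR_RGB2BGR);cv2.imwrite("pics/g5.png",cv2.resize(im[130:240,220:360],None,fx=5,fy=5))
E
```

```text
[0.53306865 0.21958782 0.12978205] [ 28.  44.  87. -39.  68.  39.] 0.22329931261716765
[ 0.052  -0.      0.0733 -0.06   -0.05   -0.06  ]
[ 0.0634 -0.      0.0879 -0.06   -0.05   -0.06  ]
chip_box 0.95 ((548.1105346679688, 142.02987670898438), (61.33209991455078, 63.355712890625), 12.59884262084961) -0.04503549302918396
chip_box 0.81 ((660.9281616210938, 259.7615966796875), (61.199825286865234, 59.998783111572266), 55.940834045410156) -0.13861197210515552
chip_box 0.7 ((383.068115234375, 272.7159423828125), (65.39997100830078, 56.295509338378906), 19.42135238647461) -0.20528957014668725
chip_box 0.61 ((416.3950500488281, 147.54273986816406), (81.51173400878906, 84.57941436767578), 10.488665580749512) -0.0760270362665389
chip_box 0.47 ((561.1004028320312, 60.646995544433594), (106.6039047241211, 126.40093231201172), 11.355090141296387) 0.03732054242163239
bay 0.88 ((562.3351440429688, 61.46064758300781), (103.79203796386719, 127.1546630859375), 10.852048873901367) 0.036762215417763644
```

View pics/g5.png

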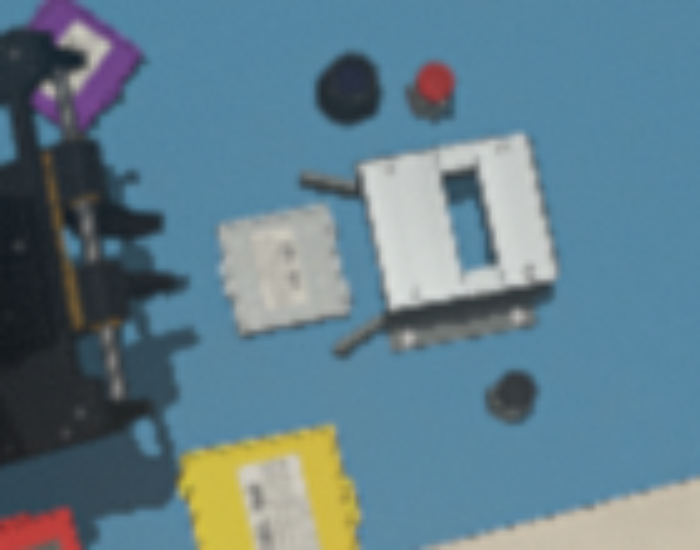

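The box lies aligned in the mouth at crop (285,270), bay x = -45 mm and yaw 12.6°. The bystanders haven't moved. I'll lower the closed fingers behind it.

Converted, 0.0875 m is 0.1458, 0.086 m is 0.1433.

Request:
play_rows([
  [[0.02,0,0.03,0,0,0],[0.0417,0,0.0583,0,0,0],[0.0617,0,0.0867,0,0,0],[0.0783,0,0.1117,0,0,0],[0.0933,0,0.13,0,0,0],[0.1033,0,0.1433,0,0,0],[0.105,0,0.1458,0,0,0],[0.105,0,0.1458,0,0,0]],
])

```text
time_s: 8.28
position: [0.5337, 0.2158, 0.0218]
tcp_rot: [[-0.153, 0.981, 0.118], [0.773, 0.193, -0.604], [-0.616, -0.001, -0.788]]
force: [1.0, 0.1, 0.1]
opening: 0.004
grasp_force: 0.0
```

```bash
python3 - <<'E'
from h import *
s=bot.read_state();print(s["position"],s["force"],s["opening"],(s["position"][:2]-O)@X)
for a in (-.08,-.05,-.005,.004): print(a,go([*(O+a*X),.0215],pose(11.2,38)))
E
```

```text
[0.53371856 0.2157998  0.02179516] [1.01574301 0.08513331 0.12116884] 0.004480145875829092 -0.1201958982943317
-0.08 [-0.0315  0.0001  0.025  -0.07    0.02   -0.03  ]
-0.05 [-0.0551  0.0001  0.0435 -0.07    0.02   -0.03  ]
-0.005 [-0.0906  0.0002  0.0712 -0.07    0.02   -0.03  ]
0.004 [-0.0977  0.0002  0.0767 -0.07    0.02   -0.03  ]
```

Converted, -0.0504 m is -0.084, -0.0315 m is -0.0525.

Request:
play_rows([
  [[-0.0105,0,0.0082,0,0,0],[-0.021,0,0.0165,0,0,0],[-0.0315,0,0.0247,0,0,0],[-0.042,0,0.0328,0,0,0],[-0.0525,0,0.041,0,0,0],[-0.063,0,0.0493,0,0,0],[-0.0735,0,0.0575,0,0,0],[-0.084,0,0.0657,0,0,0]],
])

```text
time_s: 8.95
position: [0.5463, 0.1525, 0.0222]
tcp_rot: [[-0.152, 0.981, 0.119], [0.773, 0.193, -0.604], [-0.616, 0.0, -0.788]]
force: [0.2, 1.2, 0.6]
opening: 0.004
grasp_force: 0.5
```

Converted, -0.02 m is -0.0333, -0.004 m is -0.0067.

Request:
play_rows([
  [[-0.0067,0,0.0052,0,0,0],[-0.0133,0,0.0103,0,0,0],[-0.02,0,0.0155,0,0,0],[-0.0267,0,0.0208,0,0,0],[-0.0333,0,0.026,0,0,0],[-0.0333,0,0.026,0,0,0],[-0.0333,0,0.026,0,0,0]],
])

```text
time_s: 9.53
position: [0.5509, 0.128, 0.0219]
tcp_rot: [[-0.152, 0.981, 0.118], [0.773, 0.193, -0.604], [-0.616, -0.0, -0.788]]
force: [0.2, 0.5, 0.0]
opening: 0.003
grasp_force: 0.0
```

```bash
python3 - <<'E'
from h import *
s=bot.read_state();a0=(s["position"][:2]-O)@X;print(s["position"],s["force"],a0)
for a in (-.005,.004): print(a,go([*(O+a*X),.0215],pose(11.2,38)))
d=imaging.capture("scene")
im=cv2.cvtColor(d["frame"],cv2.COLOR_RGB2BGR);cv2.imwrite("pics/g6.png",cv2.resize(im[150:280,220:380],None,fx=4,fy=4))
E
```

```text
[0.5508671  0.12798829 0.02189328] [0.17602673 0.50238457 0.04815381] -0.03072590149289265
-0.005 [-0.02    0.0003  0.0162 -0.07    0.01   -0.05  ]
0.004 [-0.0271  0.0003  0.0217 -0.07    0.01   -0.05  ]
```

View pics/g6.png

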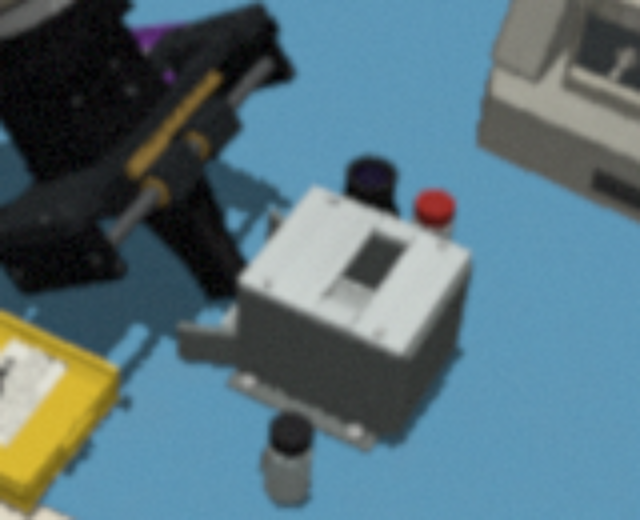

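The box shows through the sight slot at crop (350,290), the fingers are behind it, and the gripper body is clear of the roof. I'll ease it on towards the stop.

Converted, -0.023 m is -0.0383, -0.003 m is -0.005.

Request:
play_rows([
  [[-0.005,0,0.0038,0,0,0],[-0.01,0,0.0078,0,0,0],[-0.015,0,0.0118,0,0,0],[-0.02,0,0.0158,0,0,0],[-0.025,0,0.0198,0,0,0],[-0.03,0,0.0238,0,0,0],[-0.035,0,0.0278,0,0,0],[-0.0383,0,0.0303,0,0,0]],
])

```text
time_s: 10.25
position: [0.5567, 0.0991, 0.0219]
tcp_rot: [[-0.152, 0.981, 0.119], [0.773, 0.193, -0.604], [-0.616, -0.0, -0.788]]
force: [-1.3, 1.3, -0.0]
opening: 0.003
grasp_force: 0.2
```

Converted, -0.0032 m is -0.0053, 0.0025 m is 0.0042.

Request:
play_rows([
  [[-0.0013,0,0.001,0,0,0],[-0.0027,0,0.002,0,0,0],[-0.004,0,0.0032,0,0,0],[-0.0053,0,0.0042,0,0,0],[-0.0053,0,0.0042,0,0,0],[-0.0053,0,0.0042,0,0,0]],
])

```text
time_s: 10.75
position: [0.5574, 0.0957, 0.0218]
tcp_rot: [[-0.153, 0.981, 0.119], [0.773, 0.194, -0.604], [-0.616, -0.0, -0.788]]
force: [0.4, -0.4, -0.6]
opening: 0.005
grasp_force: 0.1
```

```bash
cat >> h.py <<'E'
def rep():
    s=bot.read_state();print(s["position"],s["force"].round(1),"s",(s["position"][:2]-O)@X)
    for c in ("top","scene"):
        imaging.capture(c)
        for r in finder.recognise(c,"chip_box"):
            e=np.array(r["at"]);b=e[:2]-O
            if abs(b@X)<.12 and abs(b@[-X[1],X[0]])<.06: print(c,round(r["confidence"],2),e.round(3),"bay",(b@X).round(4),(b@[-X[1],X[0]]).round(4))
E
python3 -c "
from h import *
rep()"
```

```text
[0.55744328 0.09566954 0.02184903] [ 0.4 -0.4 -0.6] s 0.0022546607944669748
top 0.7 [0.569 0.042 0.02 ] bay 0.0577 0.0011
scene 0.47 [0.582 0.068 0.019] bay 0.0342 0.0189
```

Converted, -0.0032 m is -0.0053, 0.0025 m is 0.0042.

Request:
play_rows([
  [[-0.0013,0,0.001,0,0,0],[-0.0027,0,0.002,0,0,0],[-0.004,0,0.003,0,0,0],[-0.0053,0,0.0042,0,0,0],[-0.0053,0,0.0042,0,0,0]],
])

```text
time_s: 11.37
position: [0.558, 0.0927, 0.0217]
tcp_rot: [[-0.152, 0.981, 0.119], [0.775, 0.193, -0.602], [-0.614, 0.001, -0.789]]
force: [-2.2, 6.1, 1.7]
opening: 0.007
grasp_force: 3.0
```

Converted, -0.0024 m is -0.004, 0.0018 m is 0.003.

Request:
play_rows([
  [[-0.0013,0,0.001,0,0,0],[-0.0027,0,0.002,0,0,0],[-0.004,0,0.003,0,0,0],[-0.004,0,0.003,0,0,0],[-0.004,0,0.003,0,0,0]],
])

```text
time_s: 11.78
position: [0.5581, 0.0922, 0.0217]
tcp_rot: [[-0.152, 0.981, 0.121], [0.777, 0.194, -0.599], [-0.611, 0.003, -0.792]]
force: [-5.8, 13.6, 5.9]
opening: 0.006
grasp_force: 7.6
```

The force rises at TCP s ≈ 5 mm, which matches the stop. I'll back straight out.

Converted, 0.1 m is 0.1667, 0.004 m is 0.0067.

Request:
play_rows([
  [[0.0067,0,-0.005,0,0,0],[0.0167,0,-0.0133,0,0,0],[0.0333,0,-0.0258,0,0,0],[0.0583,0,-0.045,0,0,0],[0.0917,0,-0.0717,0,0,0],[0.125,0,-0.0967,0,0,0],[0.1583,0,-0.1233,0,0,0],[0.1667,0,-0.13,0,0,0]],
])

```text
time_s: 12.45
position: [0.5341, 0.2173, 0.0215]
tcp_rot: [[-0.154, 0.98, 0.122], [0.774, 0.197, -0.602], [-0.614, 0.002, -0.789]]
force: [-0.1, 0.1, 0.1]
opening: 0.004
grasp_force: 0.0
```

Converted, -0.1 m is -0.1667, -0.08 m is -0.1333.

Request:
play_rows([
  [[-0.0167,0,-0.0333,0,0,0],[-0.0333,0,-0.0833,0,0,0],[-0.05,0,-0.1333,0,0,0],[-0.05,0,-0.1667,0,0,0],[-0.05,0,-0.1667,0,0,0],[-0.05,0,-0.1667,0,0,0]],
])

```text
time_s: 12.95
position: [0.5272, 0.2509, 0.1198]
tcp_rot: [[-0.152, 0.981, 0.121], [0.774, 0.194, -0.603], [-0.615, 0.002, -0.788]]
force: [-0.4, -0.4, -1.6]
opening: 0.007
grasp_force: 0.0
```

```bash
python3 - <<'E'
from h import *
rep()
a=[]
for c,(x,y) in (("top",(270,135)),("scene",(230,150))):
    im=cv2.cvtColor(imaging.capture(c)["frame"],cv2.COLOR_RGB2BGR);a.append(cv2.resize(im[y:y+100,x:x+100] if c=="top" else im[y:y+130,x:x+130],(390,390),interpolation=2))
cv2.imwrite("pics/g7.png",np.hstack(a))
E
```

```text
[0.52720822 0.25086144 0.11980627] [-0.4 -0.4 -1.6] s -0.15585431867816105
top 0.66 [0.571 0.04  0.02 ] bay 0.0592 0.002
top 0.35 [0.55  0.059 0.062] bay 0.0373 -0.0141
```

View pics/g7.png

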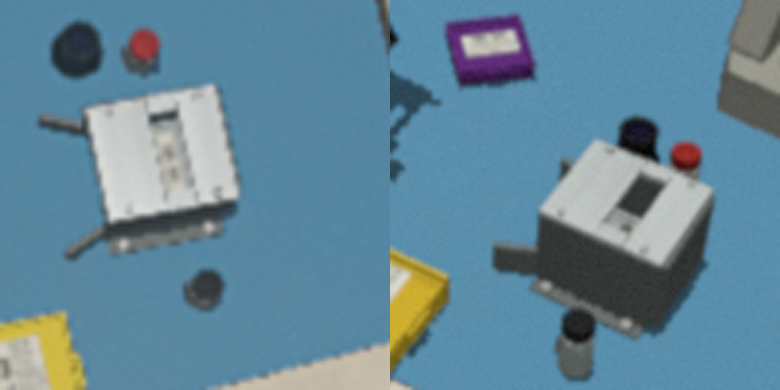

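The label shows in the sight slot at crop (170,160), which puts the box centre at bay x ≥ 52 mm. The stop force agrees that it's home. The vials and loupe are standing where they were and the arm is clear.

```bash
python3 -c "
from rig import bot
print(bot.hand_in())"
```

```text
the job is handed in; nothing more can be done
None
```

The small clear chip box is in the bay, flat and pushed gently against the back stop, with the vials and loupe where they stood; I've handed the job in, but no verdict came back.

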